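# Tap the block down onto its parallels in the guarded vise

### The arm

A 6-joint arm with a two-finger parallel gripper is mounted at the origin on the work surface. World frame = base frame: x ahead of the robot, y to its left, z up, the work surface at z = 0. Lengths are in m, angles in rad, forces in N, time in s.
With the tool pointing down it reaches from about 0.35 to 0.975 m from the base axis. Payload 4.9 kg.
Tool frame: the origin (TCP) lies on the front face of the gripper's body, between the roots of the fingers; the fingertips stand ctrl.tip_extent ahead of it and the grasp point (between the pads) lies 54 mm ahead of it (ctrl.tip_extent is the distance from the TCP to the fingertips, in m); z points along the fingers, y is the line along which they close (so a half turn about z gives the same grasp; the last joint's range is limited). The gripper opens to 85 mm and grips with 20 to 120 N. Pads are 22 mm wide; open, the fingers measure 114 mm over their backs; the gripper's body (76 mm by 85 mm) begins 54 mm behind the grasp point. The pads swing forward as they close: fully open they stand 13 mm farther back than shut.
Start: joints at [1.153, 0.053, 1.613, -0, 1.476, -0.119], TCP at [0.184, 0.597, 0.304] pointing down, gripper open.
Joint ranges: [-3.01, 3.01], [-1.01, 2.22], [0.06, 2.58], [-1.02, 4.17], [0.09, 2.62], [-3.14, 3.14]. Speed limits (rad/s): [2.57, 2.57, 3.14, 3.14, 3.14, 3.14].

### API

Orientations are given as a rotation vector (axis times angle).
In Python, from station import ctrl gives the robot as it stands.
- The arm moves only by the tool apply_moves, never from a script. Its argument "rows" is one flat list of numbers, 6 for each row, row after row: the shift along the tool's x, y, z normalised to -1 to 1, where 1 is 0.6 m, then the turn, a rotation vector about the tool's x, y, z normalised to -1 to 1, where 1 is 90 degrees. A call has 1 to 20 rows; each row is the pose to reach, as a shift and turn from the pose commanded when the call began, along the tool's axes at that moment; what a row does not reach only later rows make up. A row lasts 1/10 s, in which the tool goes at most 50 mm and 8.59 degrees, less where a joint would pass 70% of its speed; a pose out of reach is approached as far as the arm can. A call with a number of a shift or a turn outside -1 to 1 is refused whole. A call with a gripper value outside its range is refused whole. "grip" is the opening, from 0 (shut) to 1 (fully open), set as the call begins (left out, the last holds). The fingers move at their own pace and stop on an object; "grip_force" is the grip in N (left out, the last holds). Time passes only in rows, so rows that repeat a pose let the fingers close. It gives the time, the measured TCP pose, the force, the opening and the grip force at its end, in the units of the state.
- ctrl.get_obs(): the state, without advancing time (a new reading comes with each control period).
- ctrl.get_image(name): name is "scene" or "side" or "wrist"; returns (picture, depth): 400x640x3 uint8, blue, green, red; 400x640 float32, m along the optical axis (not along the pixel's ray), 0 where there is no reading.
- ctrl.camera_model(name): a dict with "mtx" (3x3 intrinsics, pixels), "R" (3x3) and "t" (3): a world point X has camera coordinates R X + t; the wrist camera has in their place "tool_from_camera" (4x4, takes a point from camera to tool coordinates, whose origin is the TCP and whose axes are the flange's). Camera axes: x right, y down, z forward; pixel columns grow to the right and rows downward; lengths in m; the calibration is good to about 2 mm. The wrist camera is an equidistant fisheye: a pixel r from the principal point sees the ray r / f radians off the axis. A picture is of the moment at which its call begins: read the wrist's pose just before it. camera_model takes no time and is no camera call.
- ctrl.finish_job(): hands the job in; it is judged then, once.
The state is a dict: "t": time; "q": joint angles; "dq": joint speeds; "effort": joint torques, N m; "tool_pos": TCP position; "tool_rot": TCP orientation; "contact_force": force on the tool from outside, world axes, zero at the start; "wrist_torque": the same for the moment, N m; "opening": finger opening in m; "grip_force": force on a finger pad.
Only numpy, scipy, OpenCV 4.12 (cv2) and the standard library are available. Lean on these libraries where they do the work, as an engineer would, in place of code of your own. Each camera call takes 0.05 s, during which the arm holds its last target. There are 200 camera calls.

### The job

The aluminium block clamped in the vise has ridden up off the two steel parallels under it. Take the soft-faced mallet, reach in under the wire guard and tap the top of the block down, lightly and with the mallet only, until it sits firmly on both parallels so that they can no longer slide. Then stand the mallet back near the middle of its rubber mat, the same face down as before, and leave the bolt tray, the tools and the spare bar near by where they are.

Things in the scene. Friction and masses are not known exactly. Their poses are not given: they have to be found in the camera images.
- vise: Fixed machine vise, mm. Origin on the bench under the block's centre; z up, +x away from the hand screw, y along the jaws. Bed between the jaws 35 above the bench; jaw tops 80; jaws 110 long in y, x -67 to -22 and 22 to 57; base x -130 to 120; screw and crank out to x -200, 20 high.
- guard_front (a point): Middle of the front rod of the rigid wire guard over the vise: flat, 8 mm rods centred 235 above the bench, vise x -38 to 95, y -90 to 90, on two posts at x 95; open below at front (-x) and sides. A gripper pointing straight down over the mallet's handle hits this rod: lean it 25 to 40 degrees back from the guard so that only the mallet's head goes beneath.
- work: Aluminium block 43.5 (vise x) x 90 (y) x 38 high between the jaws; origin centre of underside. It only moves straight up and down: starts 5 to 9 mm too high; seated, its underside is 65 above the bench, its top 103. The jaws' grip holds it where it is left; 6 to 10 N down on its top moves it slowly (plus 60 N s/m drag); on the parallels it stops dead.
- parallel_near: Loose steel bar 10 x 140 x 30 high standing on edge on the vise bed along y, under the block at vise x -15.5; its ends show beyond the jaws. Origin: centre of its underside.
- parallel_far: The same bar at vise x +15.5.
- mallet: Stubby soft-faced mallet, about 0.45 kg, standing on one face on the mat. Head: upright cylinder, diameter 44, 70 tall, white plastic faces. Handle: level wooden bar 20 wide (y) x 24 high, along -x, centred 35 above the lower face, from 22 to 90 from the head's axis (grip it near 52). Origin: centre of the lower face, +z up. Centre of mass 6 from the head's axis.
- mat: Black rubber mat 140 (x) x 120 (y) x 4, fixed flat on the bench left or right of the vise. Origin under its centre.
- tray: grey plastic tray of bolts, 130 x 100 x 35, on the other side of the bench from the mat; origin under its centre. Not part of the job.
- wrench: steel wrench lying flat, 160 long; origin near its middle. Not part of the job.
- screwdriver: screwdriver lying flat, 160 long; origin near its middle. Not part of the job.
- spare_bar: small steel bar 50 x 25 x 20 lying on the bench; origin under its centre. Not part of the job.
Not all that is in view belongs to the job. What is shaped like the mallet but purple or yellow is not meant.

How it is judged:
By the outcome, as a careful person would: the job done as asked, in the order asked, and still so for the second after the job is handed in, with the robot touching nothing.
It also fails if it takes over 61 s, if anything falls off the work surface, if the arm or the gripper's body presses on something with over 40 N, if the wrist force passes 120 N, or if a joint passes its speed limit or range.

## Working session

There is one attempt and no reset: what is moved stays moved. The work goes in short steps, Python scripts to look and compute and a tool call to move; the robot and the scene stay as the last step left them, time stands still between calls to the robot, and variables do not carry over. Pictures are saved under pics/ and viewed, at most 10 in all, crops included, and the job is handed in when it is done.

Besides the shell and the picture viewer there is one more tool, called after "Emit:" by a JSON object that holds its "op" and its "data". apply_moves: Moves the arm, as the interface text tells. Its arguments: {"type":"object","properties":{"rows":{"type":"array","items":{"type":"number"}},"grip":{"type":"number"},"grip_force":{"type":"number"}},"required":["rows"]}

```bash
ls; mkdir -p pics; python3 - <<'E'
from station import ctrl
import cv2, numpy as np
print(ctrl.tip_extent, ctrl.get_obs())
for n in ("scene","side"):
    im,d=ctrl.get_image(n); cv2.imwrite(f"pics/{n}0.png",im); np.savez(f"{n}0.npz",im=im,d=d)
    m=ctrl.camera_model(n); print(n,m["mtx"].tolist(),m["R"].tolist(),m["t"].tolist())
    print((d>0).mean())
m=ctrl.camera_model("wrist");print(m)
E
```

```text
pics
0.0726 {'t': 0.0, 'q': array([ 1.15298313e+00,  5.33501122e-02,  1.61427493e+00, -2.10928152e-05,
        1.47599540e+00, -1.19030835e-01]), 'dq': array([-0.00062466, -0.0004026 ,  0.00135125, -0.00103276,  0.00222158,
       -0.00040638]), 'effort': array([-1.69122850e-03, -3.93678474e+01, -3.70177281e+01, -2.39068386e-04,
        6.71748421e-03, -1.62060205e-07]), 'tool_pos': array([0.18380397, 0.59687227, 0.30267844]), 'tool_rot': array([-4.67502080e-01, -3.10608840e+00,  3.07941897e-03]), 'contact_force': array([-0.87952332,  0.24349923,  0.32377114]), 'wrist_torque': array([-0.0317069 , -0.04448968, -0.00921421]), 'grip_force': 0.0, 'opening': 0.08546334501181194}
scene [[421.23946542136946, 0.0, 323.2470968569428], [0.0, 421.23946542136946, 199.2866506408986], [0.0, 0.0, 1.0]] [[0.5340404693036157, 0.8454363902794882, 0.006171477713041959], [0.581382835327124, -0.3619252829009733, -0.728700273352525], [-0.6138361148816253, 0.39274342717382194, -0.6848049536026979]] [-0.2638096443805514, -0.1657156108404539, 1.4154441775652606]
0.9959921875
side [[380.6719440067486, 0.0, 32
[... 172 characters left out ...]
.4264332939597894, -0.8722551320163472], [0.3831566635512912, -0.7839713920221426, -0.48844634062208625]] [0.4126522989368858, 0.2361019695949252, 1.0464537622659644]
0.995875
{'mtx': array([[309.70691629,   0.        , 318.77563389],
       [  0.        , 309.70691629, 201.18347455],
       [  0.        ,   0.        ,   1.        ]]), 'tool_from_camera': array([[ 5.83555475e-04, -9.49662761e-01, -3.13273521e-01,
         8.06945574e-02],
       [ 9.99999751e-01,  6.78120450e-04, -1.92899830e-04,
        -8.06722663e-04],
       [ 3.95626967e-04, -3.13273331e-01,  9.49662921e-01,
        -7.04244166e-02],
       [ 0.00000000e+00,  0.00000000e+00,  0.00000000e+00,
         1.00000000e+00]])}
```

View pics/scene0.png

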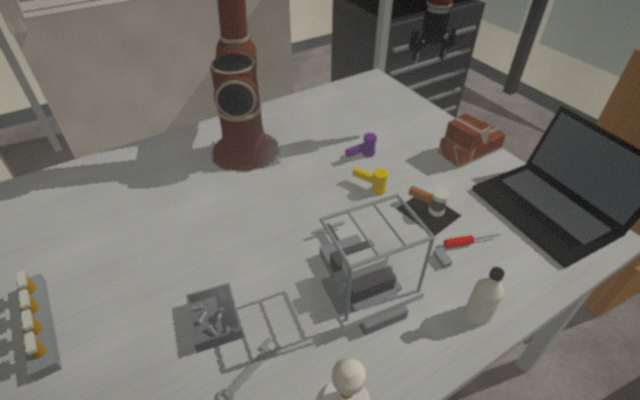

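View pics/side0.png

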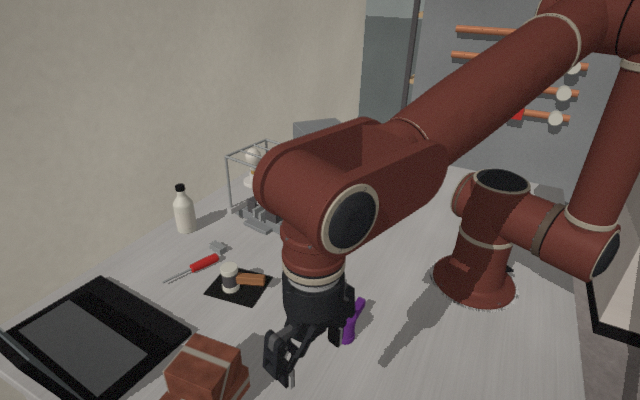

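Candidates: the purple mallet at scene (368,145), the yellow one at (378,182), and the wood-handled one with white faces at (437,203) on the black mat. The last fits the description (wooden handle, white faces, on the mat). I'll confirm it in an enlarged crop.

```bash
cat > h.py <<'E'
import numpy as np, cv2
from station import ctrl
def cloud(n,d):
    m=ctrl.camera_model(n);K=m["mtx"]
    v,u=np.mgrid[:400,:640]
    c=np.stack([(u-K[0,2])/K[0,0]*d,(v-K[1,2])/K[1,1]*d,d],-1)
    return (c-m["t"])@m["R"]      # R^T (c-t)
def proj(n,X):
    m=ctrl.camera_model(n);c=np.atleast_2d(X)@m["R"].T+m["t"];p=c@m["mtx"].T
    return p[:,:2]/p[:,2:]
def ray(n,uv,z):
    m=ctrl.camera_model(n);r=np.c_[np.atleast_2d(uv),np.ones(len(np.atleast_2d(uv)))]@np.linalg.inv(m["mtx"]).T@m["R"]
    o=-m["R"].T@m["t"];return o+r*((z-o[2])/r[:,2])[:,None]
E
python3 - <<'E'
from h import *
s=np.load("scene0.npz");im,d=s["im"],s["d"]
P=cloud("scene",d); np.save("P.npy",P)
c=cv2.resize(im[165:345,310:510],None,fx=3.3,fy=3.3,interpolation=cv2.INTER_CUBIC);cv2.imwrite("pics/crop1.png",c)
for uv in [(437,193),(420,193),(437,210),(368,140),(378,177),(372,281),(372,269),(345,245),(345,262),(380,283),(336,216),(390,245),(384,318),(443,257),(150,350),(300,380)]:
    print(uv,P[uv[1],uv[0]].round(3),im[uv[1],uv[0]])
E
```

```text
(437, 193) [0.552 0.333 0.071] [151 168 168]
(420, 193) [0.511 0.312 0.05 ] [ 57  85 119]
(437, 210) [0.572 0.326 0.026] [63 65 69]
(368, 140) [0.246 0.325 0.068] [102  64  91]
(378, 177) [0.408 0.241 0.067] [ 37 127 146]
(372, 281) [0.694 0.001 0.076] [83 79 83]
(372, 269) [0.674 0.015 0.088] [108 112 112]
(345, 245) [0.547 0.031 0.035] [118 119 116]
(345, 262) [ 0.719 -0.096  0.236] [95 97 95]
(380, 283) [0.71  0.011 0.079] [68 67 70]
(336, 216) [ 0.608 -0.043  0.232] [125 128 128]
(390, 245) [ 0.585  0.152 -0.002] [146 150 150]
(384, 318) [ 0.764 -0.014  0.034] [116 115 115]
(443, 257) [0.699 0.229 0.016] [128 131 128]
(150, 350) [ 0.543 -0.469 -0.003] [141 148 148]
(300, 380) [ 0.77  -0.23  -0.001] [144 149 151]
```

View pics/crop1.png

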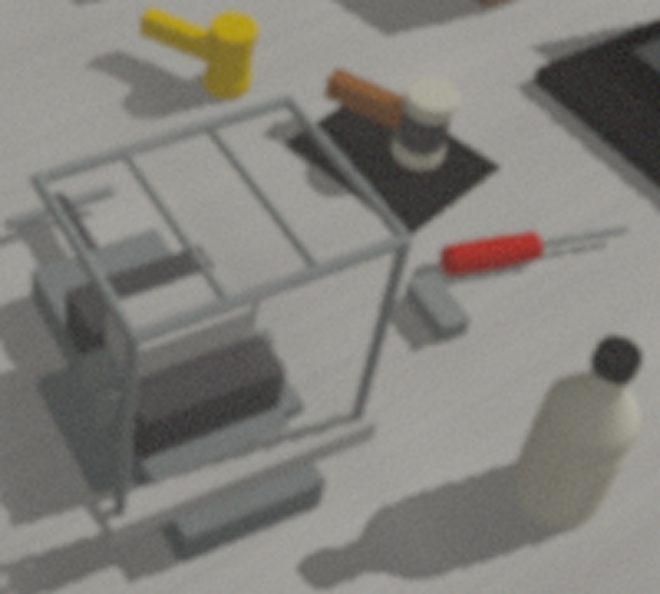

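The crop confirms it: wooden handle at crop (365,95), white-faced head at (428,125), standing on the black mat. The vise is under the guard with the guard's posts on its far side. Next I'll measure.

```bash
python3 - <<'E'
from h import *
s=np.load("scene0.npz");im=s["im"];P=np.load("P.npy")
def rect(m,name):
    q=P[m][:,:2].astype(np.float32)*1000; r=cv2.minAreaRect(q); print(name,len(q),"c",np.round(r[0],1),"size",np.round(r[1],1),"ang",round(r[2],1),"mean",q.mean(0).round(1))
Z=P[...,2]; roi=np.zeros(Z.shape,bool); roi[190:340,310:445]=1
rect(roi&(Z>.222)&(Z<.248),"guard")
# guard corners by ray
c=np.array([(38,178),(292,98),(408,240),(130,335)])/3.3+[310,165]
X=ray("scene",c,.237)*1000; print(X.round(1)); print("edges",[np.linalg.norm(X[i]-X[(i+1)%4]).round(1) for i in range(4)], "front mid",((X[0]+X[1])/2).round(1),"rear mid",((X[2]+X[3])/2).round(1))
# mallet
hsv=cv2.cvtColor(im,cv2.COLOR_BGR2HSV)
b=np.zeros(Z.shape,bool);b[180:235,400:465]=1
w=b&(hsv[...,0]<20)&(hsv[...,1]>90)&(Z>.02);print("wood px",w.sum());
rect(w,"wood"); print("wood z",np.percentile(Z[w],[10,50,90]).round(4))
top=b&(Z>.066)&(Z<.085)&(hsv[...,2]>110);rect(top,"top");print("z",np.median(Z[top]))
print("top px centroid",np.argwhere(top).mean(0)[::-1], ray("scene",np.argwhere(top).mean(0)[::-1],.074)*1000)
mat=b&(hsv[...,2]<70)&(Z<.012)&(Z>-.01);rect(mat,"mat")
# vise heights
for lo,hi in[(.025,.045),(.06,.085),(.095,.12)]:
    m=roi&(Z>lo)&(Z<hi)&(P[...,0]>.5)&(P[...,0]<.82)&(P[...,1]>-.12)&(P[...,1]<.12); rect(m,f"z{lo}-{hi}"); print(np.median(Z[m]))
# yellow & others
y=(hsv[...,1]>120)&(hsv[...,0]>20)&(hsv[...,0]<35);y[:150]=0;y[210:]=0;y[:,:340]=0;y[:,400:]=0;rect(y,"yellow")
print(ray("scene",[(437,258),(384,320),(460,241)],.015).round(3))
E
```

```text
guard 1461 c [679.9   4. ] size [188.6 143.2] ang 82.1 mean [687.2  -0.9]
[[603.7 -75.2 237. ]
 [629.9 104.1 237. ]
 [761.9  82.6 237. ]
 [732.5 -96.1 237. ]]
edges [np.float64(181.2), np.float64(133.7), np.float64(181.1), np.float64(130.4)] front mid [616.8  14.5 237. ] rear mid [747.2  -6.8 237. ]
wood px 192
wood 192 c [812.9 -20.8] size [ 61.8 945.4] ang 42.0 mean [514.9 311.2]
wood z [0.0343 0.0461 0.0504]
top 154 c [558.9 339.4] size [41.1 45.1] ang 48.8 mean [561.  337.9]
z 0.07226184570256086
top px centroid [440.7012987  194.05844156] [[562.39239286 336.03068735  74.        ]]
mat 755 c [547.4 319. ] size [135.3 116.9] ang 8.6 mean [560.4 313.8]
z0.025-0.045 1584 c [643.2 -12.7] size [276.4 196.8] ang 3.3 mean [680.8  -4.1]
0.033966250391778294
z0.06-0.085 1459 c [667.4   5.5] size [186.8 167.6] ang 81.6 mean [665.7  -1.4]
0.0779686684525636
z0.095-0.12 546 c [689.    2.3] size [187.6 122.9] ang 81.8 mean [663.5   6.4]
0.10751107305373872
yellow 472 c [740.6 -47. ] size [  96.3 1001.7] ang 52.1 mean [391.2 240.3]
[[ 0.693  0.214  0.015]
 [ 0.76  -0.008  0.015]
 [ 0.683  0.306  0.015]]
```

```bash
python3 - <<'E'
from h import *
for n,bx in(("scene",(175,235,395,465)),("side",(255,305,200,275))):
    s=np.load(n+"0.npz");im=s["im"];P=cloud(n,s["d"])*1000;Z=P[...,2]
    hsv=cv2.cvtColor(im,cv2.COLOR_BGR2HSV);b=np.zeros(Z.shape,bool);b[bx[0]:bx[1],bx[2]:bx[3]]=1
    b&=(np.hypot(P[...,0]-545,P[...,1]-320)<110)
    w=b&(hsv[...,0]<20)&(hsv[...,1]>90)&(Z>44)&(Z<58);q=P[w]
    t=b&(Z>67)&(Z<82);p=P[t]
    (cx,cy),r=cv2.minEnclosingCircle(p[:,:2].astype(np.float32))
    vx,vy,x0,y0=cv2.fitLine(q[:,:2].astype(np.float32),cv2.DIST_HUBER,0,.01,.01).ravel()
    print(n,"top",len(p),p.mean(0).round(1),"circ",round(cx,1),round(cy,1),round(r,1))
    print(" handle top",len(q),"mean",q.mean(0).round(1),"dir",np.degrees(np.arctan2(vy,vx)).round(1),"ends",np.percentile((q[:,:2]-[x0,y0])@[vx,vy],[1,99]).round(1),"perp dist of head",round(float((cx-x0)*-vy+(cy-y0)*vx),1))
    # image-centroid rays
    uv=np.argwhere(t).mean(0)[::-1]; print(" ray top",ray(n,uv,.074)[0].round(4))
    m=b&(hsv[...,2]<60)&(Z<14)&(Z>-8);r=cv2.minAreaRect(P[m][:,:2].astype(np.float32));print(" mat",r)
    # vise again: white/aluminium top & guard
    g=(Z>222)&(Z<248)&(P[...,0]>560)&(P[...,0]<800)&(abs(P[...,1])<140);print(" guard",g.sum(),cv2.minAreaRect(P[g][:,:2].astype(np.float32)) if g.sum()>20 else "")
E
```

```text
scene top 152 [561.1 338.1  72.2] circ 560.0 340.6 23.5
 handle top 111 mean [509.2 316.2  48.4] dir 19.1 ends [-31.6  32.4] perp dist of head 6.8
 ray top [0.5625 0.3363 0.074 ]
 mat ((548.3108520507812, 319.5448303222656), (132.8400421142578, 108.7808837890625), 9.759866714477539)
 guard 1461 ((679.8707275390625, 4.022636413574219), (188.5674591064453, 143.22210693359375), 82.06871795654297)
side top 199 [555.3 341.6  74.9] circ 557.6 338.3 22.8
 handle top 215 mean [505.7 321.7  51.2] dir 21.4 ends [-34.7  35.1] perp dist of head -5.1
 ray top [0.556  0.3408 0.074 ]
 mat ((546.7323608398438, 319.9457702636719), (139.76669311523438, 122.26528930664062), 7.615360260009766)
 guard 316 ((684.0220947265625, 1.2192459106445312), (195.8262176513672, 128.97825622558594), 83.22010040283203)
```

```bash
cat >> h.py <<'E'
from scipy.spatial.transform import Rotation as Ro
def pose(g,yaw,lean):
    "TCP pose with grasp point g (m), handle axis yaw (deg), leaned back (deg)"
    y,l=np.radians([yaw,lean]);m=np.array([np.cos(y),np.sin(y),0]);k=np.array([0,0,1.])
    z=np.sin(l)*m-np.cos(l)*k;x=-(np.cos(l)*m+np.sin(l)*k)
    R=np.c_[x,np.cross(z,x),z];return np.array(g)-.054*z,R
def row(p,R,p0=None,R0=None):
    o=ctrl.get_obs();p0=o["tool_pos"] if p0 is None else p0;R0=Ro.from_rotvec(o["tool_rot"]).as_matrix() if R0 is None else R0
    return np.r_[R0.T@(p-p0)/.6,Ro.from_matrix(R0.T@R).as_rotvec()/(np.pi/2)].round(4)
E
python3 - <<'E'
from h import *
p,R=pose([.5087,.3196,.041],21,32);print(p,row(p-.1*R[:,2],R))
E
```

```text
[0.481985   0.30934507 0.0867946 ] [-0.5466 -0.3659  0.2192 -0.1193 -0.3427 -0.412 ]
```

Emit:
{"op": "apply_moves", "data": {"rows": [-0.5466,-0.3659,0.15,-0.1193,-0.3427,-0.412,-0.5466,-0.3659,0.15,-0.1193,-0.3427,-0.412,-0.5466,-0.3659,0.15,-0.1193,-0.3427,-0.412,-0.5466,-0.3659,0.15,-0.1193,-0.3427,-0.412,-0.5466,-0.3659,0.15,-0.1193,-0.3427,-0.412,-0.5466,-0.3659,0.15,-0.1193,-0.3427,-0.412,-0.5466,-0.3659,0.15,-0.1193,-0.3427,-0.412,-0.5466,-0.3659,0.15,-0.1193,-0.3427,-0.412,-0.5466,-0.3659,0.15,-0.1193,-0.3427,-0.412,-0.5466,-0.3659,0.15,-0.1193,-0.3427,-0.412,-0.5466,-0.3659,0.2192,-0.1193,-0.3427,-0.412,-0.5466,-0.3659,0.2192,-0.1193,-0.3427,-0.412,-0.5466,-0.3659,0.2192,-0.1193,-0.3427,-0.412,-0.5466,-0.3659,0.2192,-0.1193,-0.3427,-0.412], "grip": 1}}

```text
t: 1.5
tool_pos: [0.433, 0.2923, 0.1743]
tool_rot: [-0.473, 2.542, 0.139]
contact_force: [1.1, -0.4, 1.1]
opening: 0.0851
grip_force: 0.0
```

```bash
python3 - <<'E'
from h import *
o=ctrl.get_obs();im,d=ctrl.get_image("wrist");np.savez("w1.npz",im=im,d=d,p=o["tool_pos"],r=o["tool_rot"]);cv2.imwrite("pics/w1.png",im)
p,R=pose([.5087,.3196,.041],21,32);print(o["q"].round(3),row(p,R))
E
```

```text
[ 0.473 -0.321  2.231 -0.087  0.673 -1.413] [ 0.0055 -0.0029  0.1698  0.0015  0.003   0.0003]
```

View pics/w1.png

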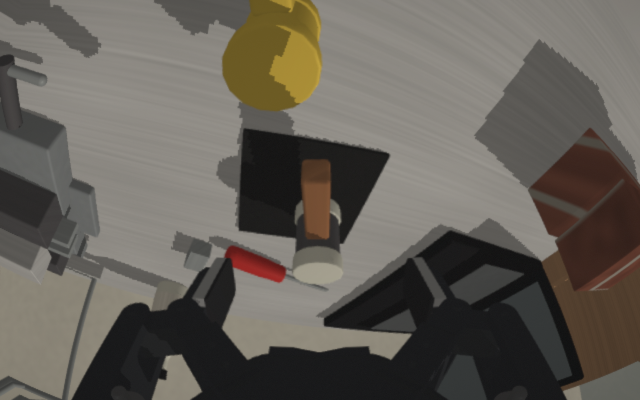

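The wrist view shows the mallet centred between the open fingers: handle at (316,185), head at (318,265), fingertips near columns 225 and 430. The yellow decoy at (270,65) is off to the back. I'll advance along the tool axis.

Emit:
{"op": "apply_moves", "data": {"rows": [0.003,-0.0029,0.04,0.0015,0.003,0,0.0055,-0.0029,0.08,0.0015,0.003,0,0.0055,-0.0029,0.12,0.0015,0.003,0,0.0055,-0.0029,0.15,0.0015,0.003,0,0.0055,-0.0029,0.1698,0.0015,0.003,0,0.0055,-0.0029,0.1698,0.0015,0.003,0,0.0055,-0.0029,0.1698,0.0015,0.003,0]}}

```text
t: 2.25
tool_pos: [0.4818, 0.3085, 0.0856]
tool_rot: [-0.471, 2.548, 0.134]
contact_force: [-0.4, 0.3, -0.3]
opening: 0.0854
grip_force: 0.0
```

Emit:
{"op": "apply_moves", "data": {"rows": [0,0,0,0,0,0,0,0,0,0,0,0,0,0,0,0,0,0,0,0,0,0,0,0,0,0,0,0,0,0,0,0,0,0,0,0,0,0,0,0,0,0,0,0,0,0,0,0,0,0,0,0,0,0,0,0,0,0,0,0], "grip": 0, "grip_force": 100}}

```text
t: 3.25
tool_pos: [0.4814, 0.308, 0.0848]
tool_rot: [-0.471, 2.549, 0.134]
contact_force: [-5.1, -2.3, 5.6]
opening: 0.0186
grip_force: 97.4
```

```bash
python3 - <<'E'
from h import *
o=ctrl.get_obs();p0=o["tool_pos"];R0=Ro.from_rotvec(o["tool_rot"]).as_matrix()
print("grasp",p0+.054*R0[:,2])
for dz in (.015,.06,.13): print(row(p0+[0,0,dz],R0))
E
```

```text
grasp [0.50804063 0.31815095 0.03895491]
[-0.0132 -0.     -0.0212  0.      0.      0.    ]
[-0.0528 -0.     -0.0849  0.      0.      0.    ]
[-1.143e-01 -1.000e-04 -1.841e-01  0.000e+00  0.000e+00  0.000e+00]
```

Emit:
{"op": "apply_moves", "data": {"rows": [-0.007,0,-0.011,0,0,0,-0.0132,0,-0.0212,0,0,0,-0.0264,0,-0.0424,0,0,0,-0.0528,0,-0.0849,0,0,0,-0.08,0,-0.129,0,0,0,-0.1143,0,-0.1841,0,0,0,-0.1143,0,-0.1841,0,0,0,-0.1143,0,-0.1841,0,0,0]}}

```text
t: 4.05
tool_pos: [0.4811, 0.3077, 0.2146]
tool_rot: [-0.471, 2.549, 0.133]
contact_force: [0.1, -1.1, -4.8]
opening: 0.0184
grip_force: 97.4
```

```bash
python3 - <<'E'
from h import *
o=ctrl.get_obs();im,d=ctrl.get_image("side");np.savez("s2.npz",im=im,d=d)
iw,dw=ctrl.get_image("wrist");isc,ds=ctrl.get_image("scene");np.savez("sc2.npz",im=isc,d=ds);np.savez("w2.npz",im=iw,d=dw)
a=cv2.resize(im[180:330,180:300],None,fx=2.5,fy=2.5);b=cv2.resize(isc[120:260,370:490],None,fx=2.5,fy=2.5);h=min(len(a),len(b))
w=iw[150:400,160:480];w=cv2.resize(w,(int(320*h/250/1.6),int(h/1.6)));
c=np.zeros((h+0,a.shape[1]+b.shape[1],3),np.uint8);c[:, :a.shape[1]]=a[:h];c[:,a.shape[1]:]=b[:h]
cv2.imwrite("pics/lift.png",c)
print(o["tool_pos"],o["contact_force"],o["wrist_torque"],o["grip_force"],o["opening"])
Rc=Ro.from_rotvec(o["tool_rot"]).as_matrix()
# predicted mallet head top & bottom assuming no slip
m=np.array([np.cos(np.radians(21)),np.sin(np.radians(21)),0]);print("yaw now",np.degrees(np.arctan2(-Rc[1,0],-Rc[0,0])),"lean",np.degrees(np.arcsin(-Rc[2,0])))
for n,s in(("side",d),("scene",ds)):
    P=cloud(n,s);Z=P[...,2];img=im if n=="side" else isc
    k=(Z>.188)&(Z<.225)&(np.hypot(P[...,0]-.56,P[...,1]-.34)<.04)
    if k.sum()>5: print(n,k.sum(),P[k].mean(0).round(4),cv2.minEnclosingCircle((P[k][:,:2]*1000).astype(np.float32)))
E
```

```text
[0.48107405 0.30774363 0.21463257] [ 0.1384195  -1.12867375 -4.83363398] [-0.32423224  0.82870039  0.02451501] 97.37112164497375 0.018400170377957603
yaw now 20.945017678302207 lean 31.793870128626356
side 254 [0.5536 0.3429 0.2019] ((557.94140625, 338.4081115722656), 22.706195831298828)
scene 192 [0.561  0.3345 0.1964] ((557.373291015625, 336.328857421875), 24.165311813354492)
```

View pics/lift.png

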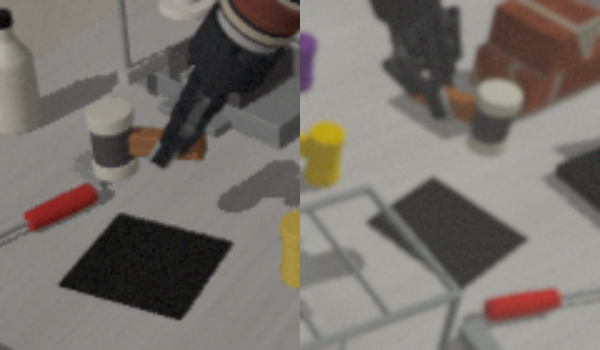

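```bash
python3 - <<'E'
from h import *
V=np.array([.6528,.0075]);a=np.radians(-8);A=np.array([[np.cos(a),-np.sin(a)],[np.sin(a),np.cos(a)]])
for f,n in(("sc2.npz","scene"),("s2.npz","side")):
    P=cloud(n,np.load(f)["d"]);v=(P[...,:2]-V)@A;Z=P[...,2]
    k=(abs(v[...,0])<.02)&(abs(v[...,1])<.043)&(Z>.09)&(Z<.13)
    print(n,"blocktop",k.sum(),np.percentile(Z[k],[10,50,90]).round(4) if k.any() else "")
    k=(abs(v[...,0])<.06)&(abs(v[...,1])<.06)&(Z>.1)&(Z<.125)
    if k.sum()>5:print(" extents x",np.percentile(v[k][:,0],[2,98])," y",np.percentile(v[k][:,1],[2,98]))
    k=(Z>.072)&(Z<.086)&(abs(v[...,1])<.07)&(v[...,0]>.0)&(v[...,0]<.08)
    if k.sum()>5:print(" far jaw x",np.percentile(v[k][:,0],[2,98])," y",np.percentile(v[k][:,1],[2,98]))
o=ctrl.get_obs();R0=Ro.from_rotvec(o["tool_rot"]).as_matrix();p0=o["tool_pos"]
def tgt(hx,zb):  # head axis at vise x hx, lower face at zb
    g=V+A@[hx-.0535,0];return pose([g[0],g[1],zb+.035],-8,31.8)
p,R=tgt(-.13,.135);print(p,row(p,R,p0,R0))
E
```

```text
scene blocktop 395 [0.0991 0.1076 0.1097]
 extents x [-0.02172315  0.02116246]  y [-0.03798487  0.04402717]
 far jaw x [0.01899607 0.05585665]  y [-0.05116305  0.05210643]
side blocktop 0 
 far jaw x [0.02045317 0.05412545]  y [0.02109178 0.05436937]
[0.44290712 0.03699852 0.21589421] [ 0.1816 -0.3986 -0.1208  0.1678 -0.0038  0.274 ]
```

Emit:
{"op": "apply_moves", "data": {"rows": [0.03,-0.07,-0.021,0.029,-0.001,0.048,0.061,-0.133,-0.04,0.056,-0.001,0.091,0.091,-0.2,-0.06,0.084,-0.002,0.137,0.121,-0.266,-0.08,0.112,-0.003,0.183,0.151,-0.332,-0.1,0.14,-0.003,0.228,0.17,-0.375,-0.114,0.158,-0.004,0.258,0.1816,-0.3986,-0.1208,0.1678,-0.0038,0.274,0.1816,-0.3986,-0.1208,0.1678,-0.0038,0.274,0.1816,-0.3986,-0.1208,0.1678,-0.0038,0.274]}}

```text
t: 5.1
tool_pos: [0.4438, 0.0378, 0.2167]
tool_rot: [0.182, 2.579, -0.047]
contact_force: [-1.1, 0.4, -4.2]
opening: 0.0188
grip_force: 98.5
```

```bash
cat > v.py <<'E'
from h import *
V=np.array([.6528,.0075]);a=np.radians(-8);A=np.array([[np.cos(a),-np.sin(a)],[np.sin(a),np.cos(a)]])
def tgt(hx,zb,off=(0,0)):
    g=V+A@[hx-.0535+off[0],off[1]];return pose([g[0],g[1],zb+.035],-8,31.8)
E
python3 - <<'E'
from v import *
o=ctrl.get_obs();print(o["tool_pos"],o["contact_force"],o["q"].round(3))
is_,ds=ctrl.get_image("scene")
P=cloud("scene",ds);v=(P[...,:2]-V)@A;Z=P[...,2]
k=(Z>.19)&(Z<.22)&(abs(v[...,0]+.13)<.035)&(abs(v[...,1])<.03)
print(k.sum(),cv2.minEnclosingCircle((v[k]*1000).astype(np.float32)),np.median(Z[k]))
p,R=tgt(-.008,.125);print(row(p,R))
cv2.imwrite("pics/pre.png",cv2.resize(is_[170:330,270:430],None,fx=3.5,fy=3.5))
E
```

```text
[0.4438296 0.0378158 0.2167117] [-1.12719611  0.39222662 -4.19697279] [-0.065 -0.649  2.369 -0.048  0.866 -1.475]
266 ((-126.23808288574219, 2.545560836791992), 22.669029235839844) 0.20383418932883896
[-0.1613 -0.0025  0.1227  0.0023  0.0017 -0.0009]
```

View pics/pre.png

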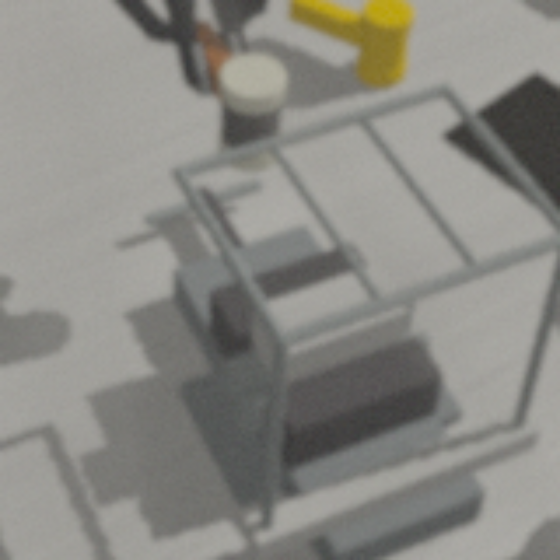

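The head is level in front of the guard at crop (253,85), below rod height and lined up with the block. I'll insert it now.

Emit:
{"op": "apply_moves", "data": {"rows": [-0.023,0,0.0175,0,0,0,-0.046,-0.001,0.035,0,0,0,-0.069,-0.001,0.0525,0,0,0,-0.092,-0.0015,0.07,0,0,0,-0.115,-0.002,0.0875,0.001,0.001,0,-0.14,-0.002,0.1065,0.0023,0.0017,-0.001,-0.1613,-0.0025,0.1227,0.0023,0.0017,-0.001,-0.1613,-0.0025,0.1227,0.0023,0.0017,-0.001,-0.1613,-0.0025,0.1227,0.0023,0.0017,-0.001]}}

```text
t: 6.05
tool_pos: [0.5639, 0.0205, 0.2066]
tool_rot: [0.179, 2.581, -0.051]
contact_force: [-0.5, 0.6, -6.3]
opening: 0.0187
grip_force: 98.6
```

```bash
python3 - <<'E'
from v import *
o=ctrl.get_obs();p0=o["tool_pos"];R0=Ro.from_rotvec(o["tool_rot"]).as_matrix()
print(p0,o["contact_force"],o["wrist_torque"])
g=p0+.054*R0[:,2];print("grasp vise",(g[:2]-V)@A*1000,g[2])
print("per mm down",row(p0-[0,0,.01],R0,p0,R0))
is_,ds=ctrl.get_image("scene");cv2.imwrite("pics/in.png",cv2.resize(is_[170:330,270:430],None,fx=3.5,fy=3.5))
E
```

```text
[0.56392557 0.02050854 0.20663791] [-0.5184054   0.58992713 -6.26473029] [0.10662025 0.80944203 0.05143193]
grasp vise [-61.35614804   0.53119013] 0.1607487854356482
per mm down [0.0088 0.     0.0142 0.     0.     0.    ]
```

View pics/in.png

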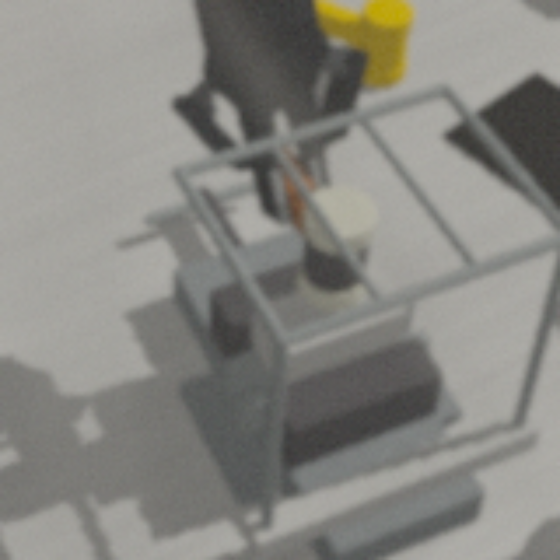

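The head is under the guard at crop (340,225), above the block, and the gripper is outside the front rod. I'll descend towards contact.

Emit:
{"op": "apply_moves", "data": {"rows": [0.0018,0,0.0028,0,0,0,0.0035,0,0.0057,0,0,0,0.0053,0,0.0085,0,0,0,0.007,0,0.0114,0,0,0,0.0088,0,0.0142,0,0,0,0.0106,0,0.017,0,0,0,0.0114,0,0.0185,0,0,0,0.0114,0,0.0185,0,0,0]}}

```text
t: 6.9
tool_pos: [0.5642, 0.0195, 0.1944]
tool_rot: [0.181, 2.579, -0.052]
contact_force: [0.1, -0.7, -4.5]
opening: 0.0187
grip_force: 98.6
```

Emit:
{"op": "apply_moves", "data": {"rows": [0.0005,0,0.0007,0,0,0,0.0009,0,0.0014,0,0,0,0.0014,0,0.0021,0,0,0,0.0018,0,0.0028,0,0,0,0.0022,0,0.0035,0,0,0,0.0026,0,0.0043,0,0,0,0.0026,0,0.0043,0,0,0]}}

```text
t: 7.6
tool_pos: [0.5643, 0.0195, 0.1916]
tool_rot: [0.181, 2.579, -0.052]
contact_force: [0.5, 0.2, -4.6]
opening: 0.0188
grip_force: 98.6
```

Emit:
{"op": "apply_moves", "data": {"rows": [0.0005,0,0.0007,0,0,0,0.0009,0,0.0014,0,0,0,0.0014,0,0.0021,0,0,0,0.0018,0,0.0028,0,0,0,0.0022,0,0.0035,0,0,0,0.0026,0,0.0043,0,0,0]}}

```text
t: 8.2
tool_pos: [0.5652, 0.0195, 0.19]
tool_rot: [0.18, 2.576, -0.052]
contact_force: [-3.8, 1.0, 4.1]
opening: 0.0186
grip_force: 99.4
```

Emit:
{"op": "apply_moves", "data": {"rows": [0.0004,0,0.0006,0,0,0,0.0008,0,0.0011,0,0,0,0.0011,0,0.0017,0,0,0,0.0014,0,0.0022,0,0,0,0.0018,0,0.0028,0,0,0]}}

```text
t: 8.7
tool_pos: [0.5652, 0.0194, 0.1876]
tool_rot: [0.181, 2.576, -0.052]
contact_force: [0.2, 0.9, 2.9]
opening: 0.0189
grip_force: 99.4
```

Emit:
{"op": "apply_moves", "data": {"rows": [0.0004,0,0.0006,0,0,0,0.0008,0,0.0011,0,0,0,0.0011,0,0.0017,0,0,0,0.0014,0,0.0022,0,0,0,0.0018,0,0.0028,0,0,0]}}

```text
t: 9.2
tool_pos: [0.5651, 0.0195, 0.1855]
tool_rot: [0.181, 2.576, -0.052]
contact_force: [4.4, 0.5, 3.5]
opening: 0.0184
grip_force: 99.4
```

Emit:
{"op": "apply_moves", "data": {"rows": [0.0004,0,0.0006,0,0,0,0.0008,0,0.0011,0,0,0,0.0011,0,0.0017,0,0,0,0.0014,0,0.0022,0,0,0]}}

```text
t: 9.6
tool_pos: [0.5645, 0.0194, 0.1835]
tool_rot: [0.181, 2.578, -0.052]
contact_force: [0.7, 0.1, 7.0]
opening: 0.0189
grip_force: 99.5
```

Emit:
{"op": "apply_moves", "data": {"rows": [0.0004,0,0.0006,0,0,0,0.0008,0,0.0011,0,0,0,0.0008,0,0.0011,0,0,0,0.0008,0,0.0011,0,0,0]}}

```text
t: 10.0
tool_pos: [0.5645, 0.0195, 0.1834]
tool_rot: [0.181, 2.578, -0.052]
contact_force: [-2.1, 1.2, 10.2]
opening: 0.0188
grip_force: 100.5
```

Emit:
{"op": "apply_moves", "data": {"rows": [0.0004,0,0.0006,0,0,0,0.0009,0,0.0014,0,0,0,0.0013,0,0.0021,0,0,0,0.0013,0,0.0021,0,0,0,0.0013,0,0.0021,0,0,0]}}

```text
t: 10.5
tool_pos: [0.5647, 0.0195, 0.1834]
tool_rot: [0.18, 2.577, -0.053]
contact_force: [-12.4, 1.2, 19.3]
opening: 0.0184
grip_force: 102.5
```

It has stopped dead with the force rising to about 24 N on the block, so it is seated. I'll lift off and back out.

Emit:
{"op": "apply_moves", "data": {"rows": [-0.003,0,-0.0045,0,0,0,-0.007,0,-0.0114,0,0,0,-0.0123,0,-0.02,0,0,0,-0.0194,0,-0.0312,0,0,0,-0.0194,0,-0.0312,0,0,0]}}

```text
t: 11.0
tool_pos: [0.564, 0.0195, 0.2029]
tool_rot: [0.181, 2.579, -0.052]
contact_force: [0.7, -0.8, -4.4]
opening: 0.0189
grip_force: 99.0
```

```bash
python3 - <<'E'
from v import *
o=ctrl.get_obs();print(o["tool_pos"],o["contact_force"])
p,R=tgt(-.135,.135);print(row(p,R))
E
```

```text
[0.56400595 0.01954156 0.20287161] [ 0.68614828 -0.77518946 -4.37544627]
[ 1.687e-01  6.000e-04 -1.306e-01 -4.000e-04  1.200e-03 -1.000e-04]
```

Emit:
{"op": "apply_moves", "data": {"rows": [0.024,0,-0.0187,0,0,0,0.048,0,-0.0373,0,0,0,0.072,0,-0.056,0,0,0,0.096,0,-0.0746,0,0,0,0.12,0,-0.0933,0,0,0,0.145,0,-0.112,0,0,0,0.1687,0,-0.1306,0,0,0,0.1687,0,-0.1306,0,0,0,0.1687,0,-0.1306,0,0,0]}}

```text
t: 11.9
tool_pos: [0.438, 0.0373, 0.2156]
tool_rot: [0.181, 2.578, -0.052]
contact_force: [-0.4, 0.4, -4.8]
opening: 0.0189
grip_force: 98.6
```

```bash
python3 - <<'E'
from v import *
o=ctrl.get_obs();print(o["tool_pos"],o["contact_force"])
def top(ds,zl):
    P=cloud("scene",ds);v=(P[...,:2]-V)@A;Z=P[...,2]
    k=(abs(v[...,0])<.018)&(abs(v[...,1])<.04)&(Z>.095)&(Z<.12);j=(abs(v[...,0]-.04)<.012)&(abs(v[...,1])<.045)&(Z>.07)&(Z<.09)
    h=(Z>.185)&(Z<.23)&(abs(v[...,0]+.135)<.04)&(abs(v[...,1])<.035)
    print("block",k.sum(),np.median(Z[k]).round(4),"jaw",np.median(Z[j]).round(4))
    if h.sum()>20:
        q=np.c_[v[h],Z[h]]*1000;c=cv2.minEnclosingCircle(q[:,:2].astype(np.float32));
        t=q[q[:,2]>np.percentile(q[:,2],30)];f=np.linalg.lstsq(np.c_[t[:,:2],np.ones(len(t))],t[:,2],rcond=None)[0];print("head",c,np.median(q[:,2]),"slope",f[:2])
i1,d1=ctrl.get_image("scene");top(np.load("sc2.npz")["d"],0);top(d1,0)
i2,d2=ctrl.get_image("side");np.savez("s3.npz",im=i2,d=d2);np.savez("sc3.npz",im=i1,d=d1)
cv2.imwrite("pics/after.png",np.hstack([cv2.resize(i1[170:330,270:430],(400,400)),cv2.resize(i2[130:290,200:360],(400,400))]))
E
```

```text
[0.43799277 0.03734888 0.21556209] [-0.3719875   0.43917844 -4.77040274]
block 260 0.1081 jaw 0.0786
block 261 0.1017 jaw 0.0787
head ((-132.30564880371094, 0.5639768838882446), 22.949974060058594) 202.67166563401028 slope [-0.00137712  0.01558971]
```

View pics/after.png

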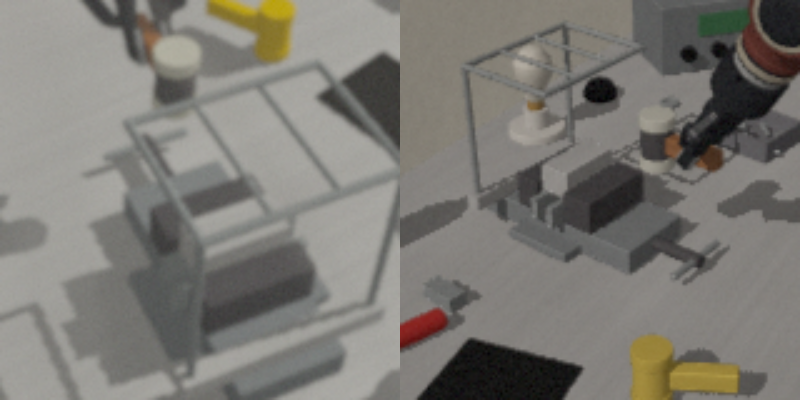

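Block top reads 101.7 against a jaw reading of 78.7 (true 80), so it is at about 103 and seated, down from about 109.5. The left view shows the head back out at (178,75); the right view shows the block low between the jaws at (575,165). Next I'll return to the mat with a yaw of 8°, which matches the mat and keeps clear of the yellow decoy.

```bash
python3 - <<'E'
from v import *
o=ctrl.get_obs();p0=o["tool_pos"];R0=Ro.from_rotvec(o["tool_rot"]).as_matrix()
y=np.radians(8);g=np.array([.5475,.3197])-.0535*np.array([np.cos(y),np.sin(y)])
p,R=pose([g[0],g[1],.169],8,31.8);print(p,row(p,R,p0,R0))
P=cloud("side",np.load("s3.npz")["d"]);im=np.load("s3.npz")["im"];hsv=cv2.cvtColor(im,cv2.COLOR_BGR2HSV)
k=(hsv[...,1]>120)&(hsv[...,0]>20)&(hsv[...,0]<35)&(P[...,2]>.02)&(P[...,2]<.08)&(abs(P[...,0]-.39)<.08)&(abs(P[...,1]-.24)<.08)
print("yellow",k.sum(),np.percentile(P[k],[2,98],axis=0).round(3))
E
```

```text
[0.46634197 0.30829398 0.21489421] [ 0.0151  0.4539 -0.008  -0.0942  0.0015 -0.1512]
yellow 671 [[0.316 0.223 0.023]
 [0.412 0.277 0.074]]
```

Emit:
{"op": "apply_moves", "data": {"rows": [0.002,0.065,-0.001,-0.0135,0,-0.0216,0.0045,0.13,-0.0025,-0.027,0,-0.0432,0.0065,0.195,-0.0035,-0.04,0.001,-0.065,0.0085,0.26,-0.005,-0.054,0.001,-0.0865,0.011,0.325,-0.006,-0.0675,0.001,-0.108,0.013,0.39,-0.007,-0.081,0.0015,-0.13,0.0145,0.435,-0.008,-0.09,0.0015,-0.145,0.0151,0.4539,-0.008,-0.0942,0.0015,-0.1512,0.0151,0.4539,-0.008,-0.0942,0.0015,-0.1512,0.0151,0.4539,-0.008,-0.0942,0.0015,-0.1512]}}

```text
t: 13.0
tool_pos: [0.4661, 0.3078, 0.2142]
tool_rot: [-0.18, 2.582, 0.05]
contact_force: [0.6, 0.3, -4.8]
opening: 0.0189
grip_force: 99.8
```

```bash
python3 - <<'E'
from v import *
o=ctrl.get_obs();p0=o["tool_pos"];R0=Ro.from_rotvec(o["tool_rot"]).as_matrix();print(p0,o["contact_force"])
y=np.radians(8);g=np.array([.5475,.3197])-.0535*np.array([np.cos(y),np.sin(y)])
for n in("scene","side"):
    im,d=ctrl.get_image(n);P=cloud(n,d);Z=P[...,2]
    h=(Z>.19)&(Z<.22)&(np.hypot(P[...,0]-.5475,P[...,1]-.32)<.035)
    if h.sum()>20: print(n,h.sum(),cv2.minEnclosingCircle((P[h][:,:2]*1000).astype(np.float32)))
for z in(.046,.039):
    p,R=pose([g[0],g[1],z],8,31.8);print(p[2],row(p,R,p0,R0))
E
```

```text
[0.46611053 0.30784715 0.21424048] [ 0.60066177  0.27304834 -4.79129462]
scene 198 ((551.6556396484375, 318.4115295410156), 22.650787353515625)
side 240 ((549.1658325195312, 320.1868896484375), 23.49692726135254)
0.09189420542129065 [ 1.068e-01  9.000e-04  1.737e-01 -7.000e-04 -8.000e-04 -1.000e-04]
0.08489420542129066 [ 1.130e-01  9.000e-04  1.836e-01 -7.000e-04 -8.000e-04 -1.000e-04]
```

Emit:
{"op": "apply_moves", "data": {"rows": [0.015,0,0.025,0,0,0,0.033,0,0.054,0,0,0,0.052,0,0.084,0,0,0,0.07,0.0005,0.114,0,0,0,0.085,0.0005,0.139,0,0,0,0.097,0.0005,0.158,0,0,0,0.1068,0.0009,0.1737,0,0,0,0.1068,0.0009,0.1737,0,0,0,0.1068,0.0009,0.1737,0,0,0]}}

```text
t: 14.0
tool_pos: [0.4668, 0.309, 0.0931]
tool_rot: [-0.18, 2.58, 0.052]
contact_force: [-0.3, 0.8, -3.5]
opening: 0.0187
grip_force: 99.6
```

Emit:
{"op": "apply_moves", "data": {"rows": [0.0009,0,0.0014,0,0,0,0.0018,0,0.0028,0,0,0,0.0026,0,0.0043,0,0,0,0.0035,0,0.0057,0,0,0,0.0044,0,0.0071,0,0,0,0.0044,0,0.0071,0,0,0]}}

```text
t: 14.6
tool_pos: [0.4663, 0.309, 0.0874]
tool_rot: [-0.181, 2.581, 0.051]
contact_force: [0.1, -0.0, -4.1]
opening: 0.0189
grip_force: 99.6
```

Emit:
{"op": "apply_moves", "data": {"rows": [0.0004,0,0.0007,0,0,0,0.0009,0,0.0014,0,0,0,0.0013,0,0.0021,0,0,0,0.0018,0,0.0028,0,0,0,0.0018,0,0.0028,0,0,0]}}

```text
t: 15.1
tool_pos: [0.4664, 0.309, 0.0855]
tool_rot: [-0.181, 2.581, 0.051]
contact_force: [0.2, 0.7, -3.9]
opening: 0.0187
grip_force: 99.6
```

Emit:
{"op": "apply_moves", "data": {"rows": [0.0004,0,0.0007,0,0,0,0.0009,0,0.0014,0,0,0,0.0013,0,0.0021,0,0,0,0.0013,0,0.0021,0,0,0]}}

```text
t: 15.5
tool_pos: [0.4669, 0.3093, 0.0848]
tool_rot: [-0.181, 2.579, 0.052]
contact_force: [-1.7, 0.1, -0.2]
opening: 0.0188
grip_force: 100.6
```

Contact is made and the weight is off the wrist, so I'll release.

Emit:
{"op": "apply_moves", "data": {"rows": [0.0002,0,0.0004,0,0,0,0.0002,0,0.0004,0,0,0,0.0002,0,0.0004,0,0,0,0.0002,0,0.0004,0,0,0,0.0002,0,0.0004,0,0,0,0.0002,0,0.0004,0,0,0,0.0002,0,0.0004,0,0,0,0.0002,0,0.0004,0,0,0], "grip": 0.9}}

```text
t: 16.3
tool_pos: [0.4664, 0.309, 0.0838]
tool_rot: [-0.181, 2.581, 0.051]
contact_force: [0.4, 0.5, 0.4]
opening: 0.0765
grip_force: 0.0
```

Emit:
{"op": "apply_moves", "data": {"rows": [0,0,-0.02,0,0,0,0,0,-0.06,0,0,0,0,0,-0.12,0,0,0,0,0,-0.18,0,0,0,0,0,-0.24,0,0,0,0,0,-0.3,0,0,0,0,0,-0.3,0,0,0,0,0,-0.3,0,0,0]}}

```text
t: 17.1
tool_pos: [0.3725, 0.2961, 0.238]
tool_rot: [-0.181, 2.579, 0.053]
contact_force: [0.5, 0.2, 0.1]
opening: 0.0769
grip_force: 0.0
```

```bash
python3 - <<'E'
from v import *
o=ctrl.get_obs();print(o["tool_pos"],o["contact_force"],o["opening"])
ims=[]
for n in("scene","side"):
    im,d=ctrl.get_image(n);P=cloud(n,d);Z=P[...,2]
    h=(Z>.065)&(Z<.085)&(np.hypot(P[...,0]-.5475,P[...,1]-.32)<.04)
    print(n,h.sum(),cv2.minEnclosingCircle((P[h][:,:2]*1000).astype(np.float32)) if h.sum()>20 else "",np.median(Z[h]))
    ims.append(cv2.resize(im,(400,250)) if 0 else im)
a=cv2.resize(ims[0][120:380,180:510],(480,378));b=cv2.resize(ims[1][230:330,180:280],(320,320))
c=np.zeros((378,800,3),np.uint8);c[:,:480]=a;c[:320,480:]=b;cv2.imwrite("pics/end.png",c)
E
```

```text
[0.37249007 0.29606353 0.23797793] [0.48483629 0.19986213 0.11915611] 0.07687301821030275
scene 163 ((550.442626953125, 320.9288330078125), 22.834453582763672) 0.07220005712855958
side 200 ((548.6393432617188, 321.3819885253906), 22.63465118408203) 0.0755203037424903
```

View pics/end.png

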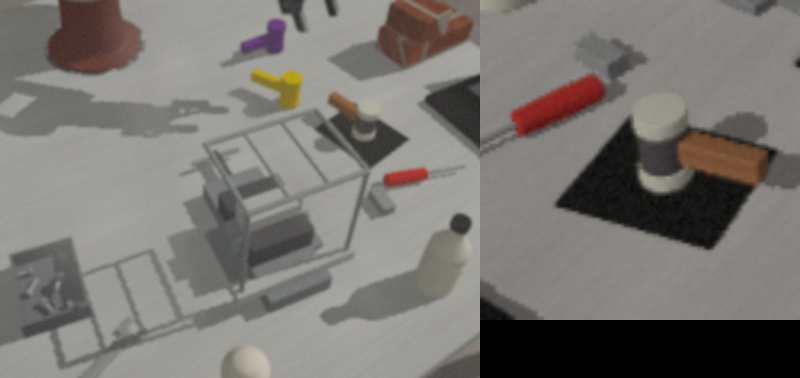

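The mallet stands upright on the mat's middle, head at right panel (660,145). The tools, tray, decoys and guard are undisturbed, and the arm is clear. I'll hand the job in.

```bash
python3 -c "
from station import ctrl
print(ctrl.finish_job())"
```

```text
the job is handed in; nothing more can be done
None
```

The job is handed in, at about 17 s of the 61 s: the block was pushed down by slow mallet pressure (peak about 24 N) rather than separate taps until it stopped dead, its top now at about 103 mm, and the mallet stands upright within about 3 mm of the mat's middle with the same face down and nothing else visibly moved; I did not test the parallels for looseness.

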